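Pack out the crate: last carton, packing boards, wedge held tight

TASK

Finish packing the white crate: set the third carton down crosswise in it, next to the two that already lie lengthwise side by side, then stand packing boards from the slotted rack one after another in the gap between that carton and the oak divider, pressing the row together away from the divider, until only the red-brown wedge still fits. Push the wedge, tip down and flat side against the last board, into the remaining gap with steady hand pressure until you feel it bite between board and divider and the whole row is tight, without forcing it so hard that the cartons are crushed and without it reaching the crate's floor. Finish while still holding the wedge in the gripper and pressing it in, so that a colleague can nail it; leave the other things on the bench alone.

Things in the scene. Friction and masses are not known exactly. Their poses are not given: they have to be found in the camera images.
- crate: White open wooden crate, fixed, outer 148 x 314 mm. Origin: centre of its underside on the bench; x across its width, y along its length. Inside 124 mm wide (x -62 to 62) and 290 mm long (y -145 to 145); inner floor 10 mm above the origin; long sides 55 mm and ends 72 mm above the bench. A full row pressed to the -y end: lengthwise cartons y -145 to -35, crosswise one y -35 to 20 mm.
- divider: Oak board across the crate, fixed, 12 mm thick (y), its top 72 mm above the bench and 62 mm above the crate's floor. Origin: mid-thickness, on the crate's centre line, level with the crate's underside; axes as the crate's. Its place varies: with the row pressed home the gap between crosswise carton and the divider's -y face is 48 to 64 mm, for two or three boards and the wedge.
- carton: The third cardboard carton, 110 x 55 x 70 mm high, about 0.3 kg, on the bench to the right of the crate. Origin: centre of its underside; x along its 110 mm length. It belongs in the crate with its length across the crate (parallel to the crate's x), over the ends of the two packed cartons.
- carton_home (a point): Point on the crate's floor under the middle of the crosswise carton when the row is pressed home (crate y = -7.5 mm). Set down about 23 mm nearer the divider than this, the carton leaves room for fingers on both sides and can then be slid home with the first board.
- divider_edge (a point): Middle of the divider's upper edge on the cartons' (-y) side, 62 mm above the crate's floor: the edge the wedge's slope bears on. With its flat face against the last board, the wedge bites when its thickness level with this edge fills the gap left, so it closes gaps of about 7 to 26 mm; a wider one needs another board, or the tip meets the floor.
- packed_near: Same carton, already lying in the crate lengthwise (its length along the crate's y), on the crate's -x side. Loose; stands up to 5 mm off its end wall at the start. Origin: centre of its underside, x along its length.
- packed_far: The same on the crate's +x side.
- rack: Oak block with four slots, fixed, 90 x 210 mm, 48 mm high, slot floors 8 mm above the bench. Origin: centre of its underside; the slots run along x, side by side along y: boards at y = -67.5, -22.5 and 22.5 mm, the wedge at y = 67.5 mm.
- board_1: Pale beech packing board, 60 mm wide (x), 16 mm thick (y), 105 mm high, 0.1 kg, standing upright in the rack. Origin: centre of its underside; z up. Standing on the crate's floor it is 35 mm higher than the cartons, so it can be held above them across its 60 mm width, faces free to meet the neighbours; fingers wider than 16 mm must hold it off centre, to the divider's side, to clear the board before. All three are alike.
- board_2: Another such board.
- board_3: Another such board.
- wedge: Red-brown wedge, 60 mm wide (x), 135 high, 0.12 kg, tip down in the rack's last slot. Origin: level with the tip's underside, below the head's middle; z up. Its -y face is flat and upright, at y = -15.1 mm. Its +y side slopes: 5 mm thick at the tip (y -15.1 to -10.1), 0.36 mm more per mm of height up to 70 mm; above that a straight head 30.2 mm thick (y -15.1 to 15.1). It leans up to 3 degrees.
- jar: Bystander: glass jar with a steel lid, 60 mm across, 85 mm high. Origin under its centre.
- dye_jar: Bystander: small brown dye jar, 36 mm across, 55 mm high, standing in the crate beyond the divider. Origin under its centre.
- spool_red: Bystander: spool of dark red lace, 68 mm across, 55 mm high.
- spool_tan: Bystander: spool of tan lace, 64 mm across, 60 mm high.
- zinc_cup: Bystander: zinc cup, 72 mm across, 80 mm high.
- hammer: Bystander: hammer lying on the bench in front of the robot, 260 mm long.
- ring_box: Bystander: small open wooden box of rings, 100 x 130 x 45 mm.
Things that resemble listed ones, but are neither listed nor needed, are in the scene too. What is shaped like the board_1 but green is not meant.

How it is judged:
On the way, in this order (a step that is already met when the one before it is completed fails the run):
1. the third carton stands crosswise on the crate's floor, next to the two packed ones (z of carton in the frame of crate between 0.006 and 0.016 m and x of carton in the frame of crate between -0.01 and 0.01 m and angle between the x axis of carton and the x axis of crate, either way round below 0.1 rad and y of carton in the frame of crate between -0.011 and 0.036 m and angle between carton's own z axis and vertical below 0.08 rad), for 0.2 s.
2. at least two packing boards stand upright in the gap between the carton and the divider ((((y of board_1 in the frame of crate between 0.02 and 0.092 m and x of board_1 in the frame of crate between -0.045 and 0.045 m and z of board_1 in the frame of crate below 0.018 m and angle between board_1's own z axis and vertical below 0.15 rad) and (y of board_2 in the frame of crate between 0.02 and 0.092 m and x of board_2 in the frame of crate between -0.045 and 0.045 m and z of board_2 in the frame of crate below 0.018 m and angle between board_2's own z axis and vertical below 0.15 rad)) or ((y of board_1 in the frame of crate between 0.02 and 0.092 m and x of board_1 in the frame of crate between -0.045 and 0.045 m and z of board_1 in the frame of crate below 0.018 m and angle between board_1's own z axis and vertical below 0.15 rad) and (y of board_3 in the frame of crate between 0.02 and 0.092 m and x of board_3 in the frame of crate between -0.045 and 0.045 m and z of board_3 in the frame of crate below 0.018 m and angle between board_3's own z axis and vertical below 0.15 rad)) or ((y of board_2 in the frame of crate between 0.02 and 0.092 m and x of board_2 in the frame of crate between -0.045 and 0.045 m and z of board_2 in the frame of crate below 0.018 m and angle between board_2's own z axis and vertical below 0.15 rad) and (y of board_3 in the frame of crate between 0.02 and 0.092 m and x of board_3 in the frame of crate between -0.045 and 0.045 m and z of board_3 in the frame of crate below 0.018 m and angle between board_3's own z axis and vertical below 0.15 rad)))), for 0.2 s.
At the end, for the whole second after the job is handed in: Cartons flat in pattern, pressed to the -y end within 3 mm, the third crosswise (0.1 rad, 10 mm); two or more boards upright in the gap; wedge upright (0.15 rad), slope to the divider, held (over 5 N), bearing over 3 N on the divider and 2 N on a board, tip over 1.5 mm off the crate's floor (z of carton in the frame of crate between 0.006 and 0.016 m and x of carton in the frame of crate between -0.01 and 0.01 m and angle between the x axis of carton and the x axis of crate, either way round below 0.1 rad and y of carton in the frame of crate below -0.0045 m and z of packed_near in the frame of crate between 0.006 and 0.016 m and y of each of packed_near, packed_far in the frame of crate below -0.087 m and z of packed_far in the frame of crate between 0.006 and 0.016 m and (((y of board_1 in the frame of crate between 0.02 and 0.092 m and x of board_1 in the frame of crate between -0.045 and 0.045 m and z of board_1 in the frame of crate below 0.018 m and angle between board_1's own z axis and vertical below 0.15 rad) and (y of board_2 in the frame of crate between 0.02 and 0.092 m and x of board_2 in the frame of crate between -0.045 and 0.045 m and z of board_2 in the frame of crate below 0.018 m and angle between board_2's own z axis and vertical below 0.15 rad)) or ((y of board_1 in the frame of crate between 0.02 and 0.092 m and x of board_1 in the frame of crate between -0.045 and 0.045 m and z of board_1 in the frame of crate below 0.018 m and angle between board_1's own z axis and vertical below 0.15 rad) and (y of board_3 in the frame of crate between 0.02 and 0.092 m and x of board_3 in the frame of crate between -0.045 and 0.045 m and z of board_3 in the frame of crate below 0.018 m and angle between board_3's own z axis and vertical below 0.15 rad)) or ((y of board_2 in the frame of crate between 0.02 and 0.092 m and x of board_2 in the frame of crate between -0.045 and 0.045 m and z of board_2 in the frame of crate below 0.018 m and angle between board_2's own z axis and vertical below 0.15 rad) and (y of board_3 in the frame of crate between 0.02 and 0.092 m and x of board_3 in the frame of crate between -0.045 and 0.045 m and z of board_3 in the frame of crate below 0.018 m and angle between board_3's own z axis and vertical below 0.15 rad))) and z of wedge in the frame of crate between 0.0115 and 0.068 m and angle between wedge's own z axis and vertical below 0.15 rad and linear speed of wedge below 0.02 m/s and y of divider in the frame of wedge above -0.01 m and contact force between wedge and divider above 3 N and (contact force between wedge and board_1 above 2 N or contact force between wedge and board_2 above 2 N or contact force between wedge and board_3 above 2 N) and contact force between the fingers and wedge above 5 N); the arm keeps its last pose, push and grip.
It fails at once if the wedge is forced so hard that the cartons are crushed (over 60 N on the divider) (contact force between wedge and divider above 60 N).
It fails at once if a bystander is moved more than 30 mm (distance of any of jar, spool_red, spool_tan, dye_jar, zinc_cup, hammer, ring_box from where it was at the start of the episode above 0.03 m).
It also fails if it takes over 72 s, if anything falls off the work surface, if the arm or the gripper's body presses on something with over 40 N, if the wrist force passes 120 N, or if a joint passes its speed limit or range.

ROBOT

A 6-joint arm with a two-finger parallel gripper is mounted at the origin on the work surface. World frame = base frame: x ahead of the robot, y to its left, z up, the work surface at z = 0. Lengths are in m, angles in rad, forces in N, time in s.
With the tool pointing down it reaches from about 0.35 to 0.975 m from the base axis. Payload 4.9 kg.
Tool frame: the origin (TCP) lies on the front face of the gripper's body, between the roots of the fingers; the fingertips stand ctrl.finger_overhang ahead of it and the grasp point (between the pads) lies 54 mm ahead of it (ctrl.finger_overhang is the distance from the TCP to the fingertips, in m); z points along the fingers, y is the line along which they close (so a half turn about z gives the same grasp; the last joint's range is limited). The gripper opens to 85 mm and grips with 20 to 120 N. Pads are 22 mm wide; open, the fingers measure 114 mm over their backs; the gripper's body (76 mm by 85 mm) begins 54 mm behind the grasp point. The pads swing forward as they close: fully open they stand 13 mm farther back than shut.
Start: joints at [1.042, 0.053, 1.613, -0, 1.476, -0.119], TCP at [0.249, 0.573, 0.304] pointing down, gripper open.
Joint ranges: [-3.01, 3.01], [-1.01, 2.22], [0.06, 2.58], [-1.02, 4.17], [0.09, 2.62], [-3.14, 3.14]. Speed limits (rad/s): [2.57, 2.57, 3.14, 3.14, 3.14, 3.14].

INTERFACE

Orientations are given as a rotation vector (axis times angle).
In Python, from station import ctrl, vision gives the robot as it stands. The module is installed in compiled form; this text tells all that it offers.
- The arm moves only by the tool drive_tool, never from a script. Its argument "rows" is a list of rows, each a list of 2 entries, a list of its own where there are three numbers: the shift along the tool's x, y, z in m, then the turn about the tool's z in rad. A call has 1 to 10 rows; each row shifts and turns the commanded pose from where the row before left it, along the tool's axes as they then stand; what a row does not reach is not made up. A row lasts 1/10 s, in which the tool goes at most 50 mm and 8.59 degrees, less where a joint would pass 70% of its speed; a pose out of reach is approached as far as the arm can. A call with a gripper value outside its range is refused whole. "jaw" is the closure, from 0 (fully open) to 1 (shut), set as the call begins (left out, the last holds). The fingers move at their own pace and stop on an object; "grip_force" is the grip in N (left out, the last holds). Time passes only in rows, so rows that do not move let the fingers close. It gives the time, the measured TCP pose, the force, the opening and the grip force at its end, in the units of the state.
- ctrl.get_obs(): the state, without advancing time (a new reading comes with each control period).
- vision.get_image(name): name is "scene" or "top" or "wrist"; returns a dict with "image" (384x512x3 uint8, blue, green, red), "vertical_fov" (degrees; the focal length in pixels is half the picture's height over the tangent of half this angle, whatever the lens; pixels are square), "cx", "cy" (the principal point, pixels), "R" (3x3) and "t" (3): a world point X has camera coordinates R X + t. Camera axes: x right, y down, z forward; pixel columns grow to the right and rows downward; lengths in m; the calibration is good to about 2 mm. A picture is of the moment at which its call begins. There is no depth.
- ctrl.finish_job(): hands the job in; it is judged then, once.
The state is a dict: "t": time; "q": joint angles; "dq": joint speeds; "effort": joint torques, N m; "tool_pos": TCP position; "tool_rot": TCP orientation; "contact_force": force on the tool from outside, world axes, zero at the start; "wrist_torque": the same for the moment, N m; "opening": finger opening in m; "grip_force": force on a finger pad.
Only numpy, scipy, OpenCV 4.12 (cv2) and the standard library are available. Lean on these libraries where they do the work, as an engineer would, in place of code of your own. Each camera call takes 0.05 s, during which the arm holds its last target. There are 200 camera calls.

## Working session

There is one attempt and no reset: what is moved stays moved. The work goes in short steps, Python scripts to look and compute and a tool call to move; the robot and the scene stay as the last step left them, time stands still between calls to the robot, and variables do not carry over. Pictures are saved under pics/ and viewed, at most 10 in all, crops included, and the job is handed in when it is done.

Besides the shell and the picture viewer there is one more tool, called after ">>>" as name(argument=value, ...) on one line, values as JSON. drive_tool: Moves the arm, as the interface text tells. Its arguments: {"type":"object","properties":{"rows":{"type":"array","items":{"type":"array"}},"jaw":{"type":"number"},"grip_force":{"type":"number"}},"required":["rows"]}

```bash
mkdir -p pics; cat > h.py <<'E'
import numpy as np, cv2
from station import ctrl, vision
def cam(n):
    d=vision.get_image(n); im=d["image"]; f=im.shape[0]/2/np.tan(np.radians(d["vertical_fov"])/2)
    return d,f
def proj(c,X):
    d,f=c; p=np.array(d["R"])@np.array(X,float)+np.array(d["t"]); return np.array([f*p[0]/p[2]+d["cx"],f*p[1]/p[2]+d["cy"]])
def unproj(c,u,v,z):
    d,f=c; R=np.array(d["R"]);t=np.array(d["t"]); o=-R.T@t; r=R.T@np.array([(u-d["cx"])/f,(v-d["cy"])/f,1]); return o+r*(z-o[2])/r[2]
E
python3 - <<'E'
from h import *
import pickle
o=ctrl.get_obs(); print(o, ctrl.finger_overhang)
cs={n:cam(n) for n in("scene","top")}
pickle.dump(cs,open("c0.pkl","wb"))
for n,c in cs.items():
    d,f=c; print(n,f,d["cx"],d["cy"],-np.array(d["R"]).T@np.array(d["t"]),np.array(d["R"]).round(2).tolist())
    cv2.imwrite(f"pics/{n}0.png",cv2.resize(d["image"],(800,600),interpolation=cv2.INTER_CUBIC))
E
```

```text
{'t': 0.0, 'q': array([ 1.04198724e+00,  5.33649463e-02,  1.61431334e+00,  1.97445001e-06,
        1.47600603e+00, -1.18985795e-01]), 'dq': array([ 0.00174994,  0.00047311,  0.0001834 , -0.00349378, -0.00045822,
       -0.00098011]), 'effort': array([ 4.83161548e-04, -3.93696105e+01, -3.70167732e+01, -9.64650849e-05,
        7.44146149e-03,  9.93608865e-06]), 'tool_pos': array([0.24877559, 0.57282902, 0.3026463 ]), 'tool_rot': array([-0.63911747, -3.07521212,  0.00311308]), 'contact_force': array([ 0.57744608, -0.38953661, -0.64217557]), 'wrist_torque': array([-0.02991253,  0.00178673, -0.00206647]), 'grip_force': 0.0, 'opening': 0.08524920828499766} 0.0726
scene 429.08086429761346 259.5580646595227 194.6711565323271 [ 1.36658642 -0.32319742  0.74779162] [[0.35, 0.94, -0.01], [0.56, -0.22, -0.8], [-0.75, 0.28, -0.6]]
top 423.41091677207083 255.2484355273825 190.54700054583105 [ 0.3995601  -0.00970767  1.17647746] [[0.03, -1.0, 0.02], [-1.0, -0.03, -0.08], [0.09, -0.02, -1.0]]
```

View pics/top0.png

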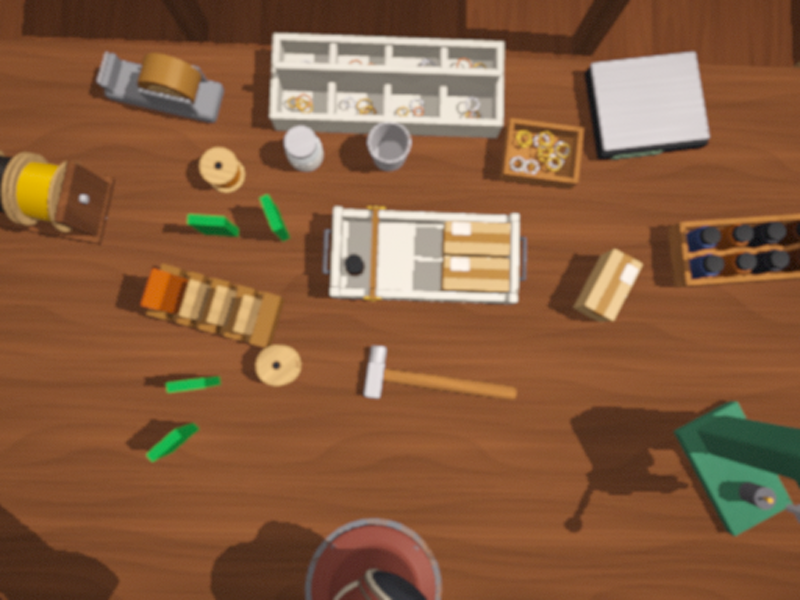

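View pics/scene0.png

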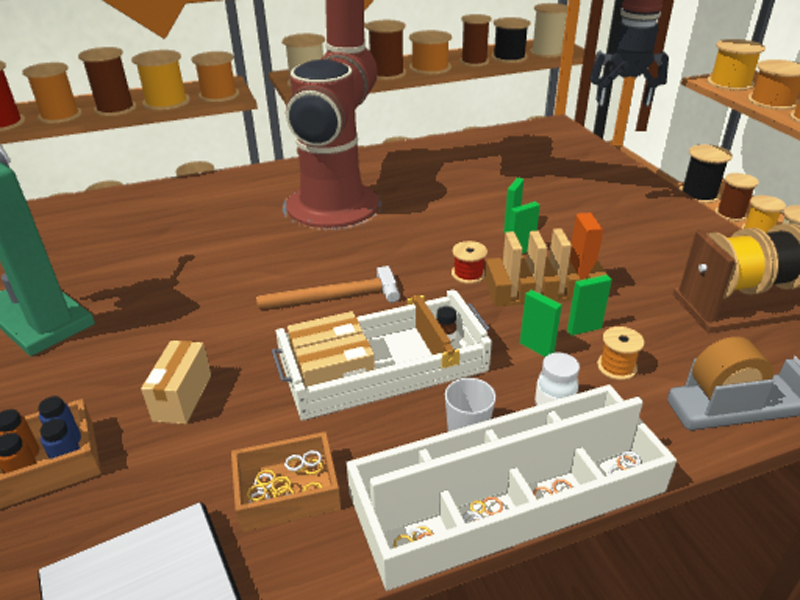

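```bash
python3 - <<'E'
from h import *
import pickle
cs=pickle.load(open("c0.pkl","rb"))
T=cs["top"][0]["image"];S=cs["scene"][0]["image"]
M=np.zeros((600,800,3),np.uint8)
def put(I,x0,x1,y0,y1,X,Y,s=4):
    a=cv2.resize(I[y0:y1,x0:x1],None,fx=s,fy=s,interpolation=cv2.INTER_CUBIC);a=a[:600-Y,:800-X];M[Y:Y+a.shape[0],X:X+a.shape[1]]=a
put(T,205,345,125,200,0,0);put(T,360,420,150,220,560,0)
put(T,80,190,160,230,0,300);put(S,310,400,130,205,440,300)
cv2.imwrite("pics/m.png",M)
E
```

```text
(no output)
```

View pics/m.png

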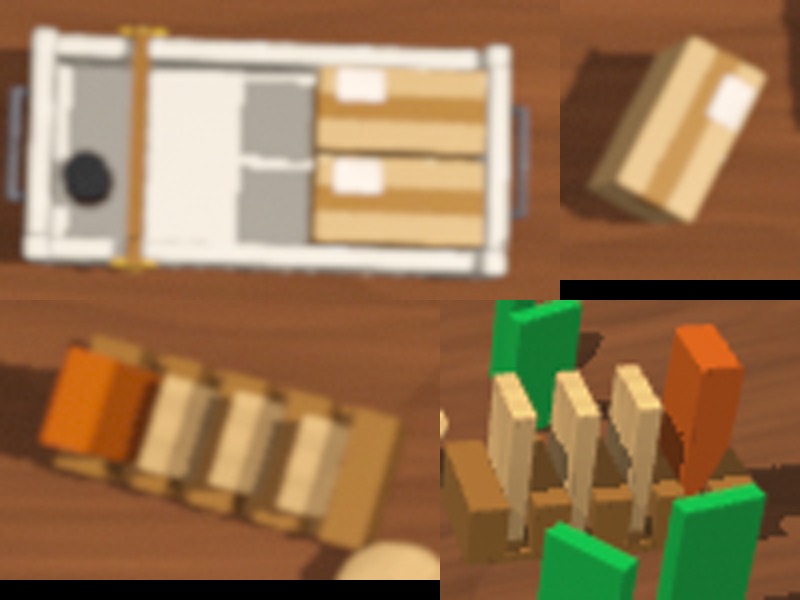

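```bash
cat >> h.py <<'E'
def fit2(P,L):
    # rigid fit of local pts L to world P (2D): returns angle, origin, residual
    P=np.array(P)[:,:2];L=np.array(L);pc=P.mean(0);lc=L.mean(0);a=P-pc;b=L-lc
    th=np.arctan2((b[:,0]*a[:,1]-b[:,1]*a[:,0]).sum(),(b*a).sum());c,s=np.cos(th),np.sin(th);R=np.array([[c,-s],[s,c]])
    o=pc-R@lc;return th,o,P-(L@R.T+o)
E
python3 - <<'E'
from h import *
import pickle
c=pickle.load(open("c0.pkl","rb"))["top"]
def u(pts,x0,X0,y0,Y0,z): return [unproj(c,x0+(X-X0+.5)/4-.5,y0+(Y-Y0+.5)/4-.5,z) for X,Y in pts]
P=u([(35,28),(24,259),(511,46),(507,274)],205,0,125,0,.072)
r=fit2(P,[(.074,.157),(-.074,.157),(.074,-.157),(-.074,-.157)]);print("crate",r)
th,o,_=r;Ri=np.array([[np.cos(th),np.sin(th)],[-np.sin(th),np.cos(th)]])
for n,pts,z in [("div",[(149,35),(146,262)],.072),("packed",[(487,72),(485,244),(317,68),(313,242)],.08)]:
    print(n,[(Ri@(q[:2]-o)).round(4).tolist() for q in u(pts,205,0,125,0,z)])
P=u([(693,37),(766,75),(692,222),(618,182)],360,560,150,0,.07)
print("carton",fit2(P,[(.055,.0275),(.055,-.0275),(-.055,-.0275),(-.055,.0275)]))
P=u([(97,336),(400,412),(357,548),(50,465)],80,0,160,300,.048)
print("rack",fit2(P,[(.045,.105),(.045,-.105),(-.045,-.105),(-.045,.105)]))
E
```

```text
crate (np.float64(-0.0055725522303770834), array([ 0.5697822 , -0.07409372]), array([[ 0.00257945,  0.00071927],
       [-0.00281698,  0.00170922],
       [ 0.00216129, -0.00127836],
       [-0.00192376, -0.00115013]]))
div [[0.0747, 0.0823], [-0.0761, 0.079]]
packed [[0.0564, -0.1411], [-0.0574, -0.1418], [0.055, -0.0289], [-0.06, -0.0293]]
carton (np.float64(-0.4667856376239684), array([ 0.52785533, -0.39490545]), array([[-1.67916555e-04, -2.85773292e-04],
       [ 5.49516150e-04,  2.70620229e-05],
       [-3.35797771e-04,  1.33464303e-04],
       [-4.58018234e-05,  1.25246967e-04]]))
rack (np.float64(-0.2352598324422529), array([0.47625849, 0.28396327]), array([[-0.00120358, -0.00263762],
       [ 0.00267523, -0.0016621 ],
       [-0.00091854,  0.00193383],
       [-0.00055311,  0.00236588]]))
```

Only the three pale beech boards in the rack (top px about 115–165, 192–212 in the 512 px frame) match the description. The four green lookalikes outside it do not. The red-brown wedge is in the left slot. The carton is at about px (389,182) and the crate at about (272,163). First I'm moving over the carton.

>>> drive_tool(rows=[[[-0.0155,-0.0185,0],0],[[-0.0305,-0.037,0],0],[[-0.0305,-0.037,0],0],[[-0.0305,-0.037,0],0],[[-0.0305,-0.037,0],0],[[-0.0305,-0.037,0],0],[[-0.0305,-0.037,0],0],[[-0.0305,-0.037,0],0],[[-0.0305,-0.037,0],0],[[-0.0305,-0.037,0],0]], jaw=0, grip_force=40)

```text
t: 1.1
tool_pos: [0.3747, 0.1335, 0.3036]
tool_rot: [0.638, 3.076, 0.0]
contact_force: [0.5, 0.1, 0.3]
opening: 0.085
grip_force: 0.0
```

>>> drive_tool(rows=[[[-0.0305,-0.037,0],0],[[-0.0305,-0.037,0],0],[[-0.0305,-0.037,0],0],[[-0.0305,-0.037,0],0],[[-0.0305,-0.037,0],0],[[-0.0305,-0.037,0],0],[[-0.0305,-0.037,0],0],[[-0.0305,-0.037,0],0],[[-0.0305,-0.037,0.02],0],[[-0.0305,-0.037,0.02],0]])

```text
t: 2.1
tool_pos: [0.5066, -0.3244, 0.2652]
tool_rot: [0.64, 3.075, -0.001]
contact_force: [0.8, 0.2, 0.6]
opening: 0.085
grip_force: 0.0
```

>>> drive_tool(rows=[[[-0.0305,-0.037,0.02],0],[[-0.0155,-0.0185,0.02],0],[[0,0,0.02],0.056],[[0,0,0],0]])

```text
t: 2.5
tool_pos: [0.5241, -0.3889, 0.2011]
tool_rot: [-0.725, -3.049, -0.007]
contact_force: [-0.3, -0.2, 0.2]
opening: 0.0852
grip_force: 0.0
```

```bash
cat >> h.py <<'E'
from scipy.spatial.transform import Rotation as Ro
def state():
    o=ctrl.get_obs();M=Ro.from_rotvec(o["tool_rot"]).as_matrix();return o,np.array(o["tool_pos"]),M
def go(x,y,z,yaw):  # yaw = wanted angle of tool y axis, deg (mod 180)
    o,p,M=state();a=np.degrees(np.arctan2(M[1,1],M[0,1]));da=(yaw-a+90)%180-90
    print("t",round(o["t"],2),"pos",p.round(4),"yaw",round(a,2),"tilt",M[:,2].round(3),"F",np.round(o["contact_force"],1),"q6",o["q"][5].round(2),"open",round(o["opening"],4))
    print(" shift tool",(M.T@(np.array([x,y,z])-p)).round(4),"turn",round(-np.radians(da),3),"(shift before turn)")
E
python3 - <<'E'
from h import *
go(.528,-.395,.104,63.3)
c=cam("wrist");cv2.imwrite("pics/w1.png",c[0]["image"])
import pickle;pickle.dump(c,open("w1.pkl","wb"))
E
```

```text
t 2.5 pos [ 0.5241 -0.3889  0.2011] yaw 63.25 tilt [-0.006  0.006 -1.   ] F [-0.3 -0.2  0.2] q6 -1.86 open 0.0852
 shift tool [-0.007  -0.0039  0.0971] turn -0.001 (shift before turn)
```

View pics/w1.png

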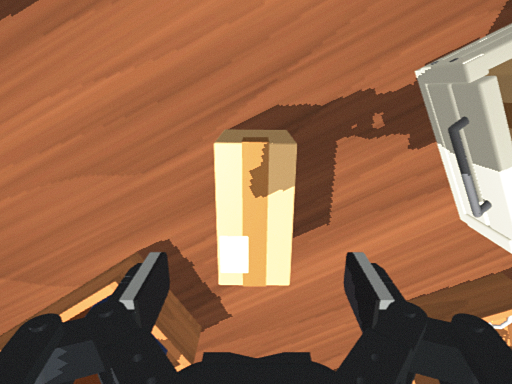

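```bash
python3 - <<'E'
from h import *
import pickle
c=pickle.load(open("w1.pkl","rb"));d=c[0]
P=[unproj(c,*p,.07) for p in[(215,143),(297,143),(291,286),(219,284)]];print(np.round(P,4))
for L in ([(-.055,.0275),(-.055,-.0275),(.055,-.0275),(.055,.0275)],[(.055,.0275),(.055,-.0275),(-.055,-.0275),(-.055,.0275)]):print(fit2(P,L))
E
```

```text
[[ 0.4688 -0.3902  0.07  ]
 [ 0.4931 -0.3419  0.07  ]
 [ 0.592  -0.3917  0.07  ]
 [ 0.5653 -0.4404  0.07  ]]
(np.float64(-0.46959770109120524), array([ 0.52980607, -0.39104139]), array([[-0.02442729, -0.04853705],
       [ 0.02479165,  0.04879569],
       [ 0.02561248,  0.04878254],
       [-0.02597685, -0.04904118]]))
(np.float64(2.666229425291277), array([ 0.52980607, -0.39104139]), array([[ 4.58598499e-04,  1.54704142e-04],
       [-3.82855699e-04, -4.60785048e-04],
       [ 7.26591914e-04,  9.07840095e-05],
       [-8.02334714e-04,  2.15296896e-04]]))
```

>>> drive_tool(rows=[[[-0.006,-0.001,0.03],0],[[0,0,0.04],0],[[0,0,0.027],0],[[0,0,0],0]])

```text
t: 2.95
tool_pos: [0.529, -0.3908, 0.1054]
tool_rot: [-0.721, -3.051, -0.006]
contact_force: [-0.6, 0.4, -0.8]
opening: 0.0852
grip_force: 0.0
```

>>> drive_tool(rows=[[[0,0,0],0],[[0,0,0],0],[[0,0,0],0],[[0,0,0],0],[[0,0,0],0],[[0,0,0],0]], jaw=1, grip_force=30)

```text
t: 3.55
tool_pos: [0.5323, -0.3943, 0.1128]
tool_rot: [0.724, 3.052, -0.003]
contact_force: [-0.9, 2.1, 7.0]
opening: 0.0547
grip_force: 34.5
```

```bash
python3 - <<'E'
from h import *
go(.570,-.055,.22,89.7)
E
```

```text
t 3.55 pos [ 0.5323 -0.3943  0.1128] yaw 63.33 tilt [ 0.004 -0.003 -1.   ] F [-0.9  2.1  7. ] q6 -1.86 open 0.0547
 shift tool [ 0.1181  0.32   -0.1081] turn -0.46 (shift before turn)
```

>>> drive_tool(rows=[[[0,0,-0.025],0],[[0,0,-0.045],0],[[0,0,-0.045],0],[[0.0148,0.04,0],0],[[0.0148,0.04,0],0],[[0.0148,0.04,0],0],[[0.0148,0.04,0],0],[[0.0148,0.04,0],0],[[0.0148,0.04,0],0],[[0.0148,0.04,0],0]])

```text
t: 4.55
tool_pos: [0.5635, -0.0948, 0.2242]
tool_rot: [0.725, 3.057, -0.0]
contact_force: [0.8, 0.5, -3.8]
opening: 0.0545
grip_force: 33.5
```

>>> drive_tool(rows=[[[0.0148,0.04,0],0],[[0,0,0],-0.115],[[0,0,0],-0.115],[[0,0,0],-0.115],[[0,0,0],-0.115],[[0,0,0],0],[[0,0,0],0]])

```text
t: 5.25
tool_pos: [0.5685, -0.0541, 0.2241]
tool_rot: [-0.013, -3.141, 0.0]
contact_force: [-0.7, -0.5, -3.3]
opening: 0.0545
grip_force: 33.9
```

```bash
python3 - <<'E'
from h import *
import pickle
go(.570,-.054,.120,89.7)
c=cam("wrist");t=cam("top");pickle.dump((c,t),open("w2.pkl","wb"))
M=np.zeros((600,800,3),np.uint8);M[:384,:512]=c[0]["image"]
a=cv2.resize(t[0]["image"][110:210,200:350],None,fx=2,fy=2,interpolation=cv2.INTER_CUBIC);M[384:584,:300]=a
cv2.imwrite("pics/w2.png",M)
E
```

```text
t 5.25 pos [ 0.5685 -0.0541  0.2241] yaw 89.53 tilt [-0. -0. -1.] F [-0.7 -0.5 -3.3] q6 -1.79 open 0.0545
 shift tool [-1.600e-03  1.000e-04  1.041e-01] turn -0.003 (shift before turn)
```

View pics/w2.png

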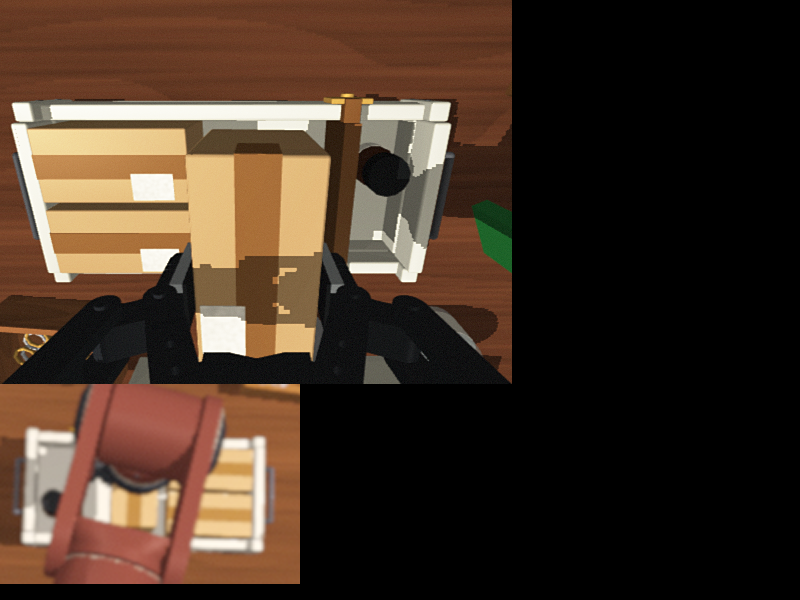

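```bash
python3 - <<'E'
from h import *
import pickle
c,t=pickle.load(open("w2.pkl","rb"))
u=lambda p,z:unproj(c,*p,z).round(4)
print("ends",u((12,104),.072),u((449,103),.072),u((64,281),.072),u((404,281),.072))
print("div -y edge",u((343,127),.072),u((340,100),.072),u((331,265),.072),"+y",u((361,127),.072))
print("packed top corners",u((28,127),.08),u((202,125),.08),u((188,206),.08),u((188,272),.08))
zt=.2241-.054+.03
for z in (.19,.195): print("held",u((187,155),z),u((330,155),z))
E
```

```text
ends [ 0.4961 -0.2232  0.072 ] [0.4977 0.0816 0.072 ] [ 0.641  -0.2172  0.072 ] [0.6432 0.0717 0.072 ]
div -y edge [0.5136 0.0091 0.072 ] [0.4951 0.0054 0.072 ] [0.6271 0.0085 0.072 ] +y [0.5137 0.0219 0.072 ]
packed top corners [ 0.511  -0.2101  0.08  ] [ 0.5105 -0.0902  0.08  ] [ 0.5702 -0.1045  0.08  ] [ 0.6276 -0.1091  0.08  ]
held [ 0.5079 -0.0769  0.19  ] [ 0.5083 -0.0273  0.19  ]
held [ 0.5068 -0.0758  0.195 ] [ 0.5072 -0.0285  0.195 ]
```

>>> drive_tool(rows=[[[-0.005,0,0.03],0],[[0,0,0.035],0],[[0,0,0.025],0],[[0,0,0.006],0],[[0,0,0.006],0],[[0,0,0],0]])

```text
t: 5.95
tool_pos: [0.5748, -0.0544, 0.124]
tool_rot: [0.01, 3.139, -0.001]
contact_force: [-0.5, -0.5, -3.5]
opening: 0.0549
grip_force: 34.0
```

>>> drive_tool(rows=[[[0,0,0],0],[[0,0,0],0],[[0,0,0],0],[[0,0,0],0]], jaw=0.2)

```text
t: 6.35
tool_pos: [0.5742, -0.0543, 0.123]
tool_rot: [0.009, 3.14, -0.001]
contact_force: [-0.9, -0.8, 0.3]
opening: 0.0683
grip_force: 0.0
```

>>> drive_tool(rows=[[[0,0,-0.03],0],[[0,0,-0.045],0],[[0,0,-0.045],0],[[0,0,-0.017],0.1],[[0,0,0],0.14],[[0,0,0],0.14],[[0,0,0],0.14],[[0,0,0],0.14],[[0,0,0],0.14],[[0,0,0],0.14]], jaw=0)

```text
t: 7.35
tool_pos: [0.5737, -0.0542, 0.2593]
tool_rot: [1.439, 2.792, 0.0]
contact_force: [-0.8, 0.4, 0.3]
opening: 0.0854
grip_force: 0.0
```

>>> drive_tool(rows=[[[0,0,0],0.14],[[0,0,0],0.14],[[0,0,0],0.14],[[0,0,0],0.14],[[0,0,0],0.14],[[0,0,0],0.14],[[0,0,0],0.02],[[0,0,0],0]])

```text
t: 8.15
tool_pos: [0.5737, -0.0541, 0.2593]
tool_rot: [2.464, 1.948, 0.0]
contact_force: [0.1, -0.5, 1.1]
opening: 0.0852
grip_force: 0.0
```

```bash
python3 - <<'E'
from h import *
import pickle
go(.471,.262,.26,-13.5)
t=cam("top");pickle.dump(t,open("t3.pkl","wb"))
E
```

```text
t 8.15 pos [ 0.5737 -0.0541  0.2593] yaw -13.33 tilt [ 0. -0. -1.] F [ 0.1 -0.5  1.1] q6 0.01 open 0.0852
 shift tool [ 0.2839 -0.1728 -0.0008] turn 0.003 (shift before turn)
```

>>> drive_tool(rows=[[[0.02,-0.012,0],0],[[0.035,-0.0215,0],0],[[0.035,-0.0215,0],0],[[0.035,-0.0215,0],0],[[0.035,-0.0215,0],0],[[0.035,-0.0215,0],0],[[0.035,-0.0215,0],0],[[0.035,-0.0215,0],0],[[0.019,-0.01,0],0],[[0,0,0],0]])

```text
t: 9.2
tool_pos: [0.4711, 0.2645, 0.2593]
tool_rot: [-2.461, -1.952, -0.001]
contact_force: [0.4, -0.6, 0.2]
opening: 0.0852
grip_force: 0.0
```

```bash
python3 - <<'E'
from h import *
import pickle
go(.471,.262,.26,-13.5)
c=cam("wrist");t=cam("top");pickle.dump((c,t),open("w4.pkl","wb"))
M=np.zeros((600,800,3),np.uint8);M[:384,:512]=c[0]["image"]
M[384:600,:560]=cv2.resize(t[0]["image"][128:200,205:345+1],(560,216),interpolation=cv2.INTER_CUBIC)
cv2.imwrite("pics/w4.png",M)
E
```

```text
t 9.2 pos [0.4711 0.2645 0.2593] yaw -13.14 tilt [ 0.     0.001 -1.   ] F [ 0.4 -0.6  0.2] q6 0.6 open 0.0852
 shift tool [-0.0024  0.0004 -0.0007] turn 0.006 (shift before turn)
```

View pics/w4.png

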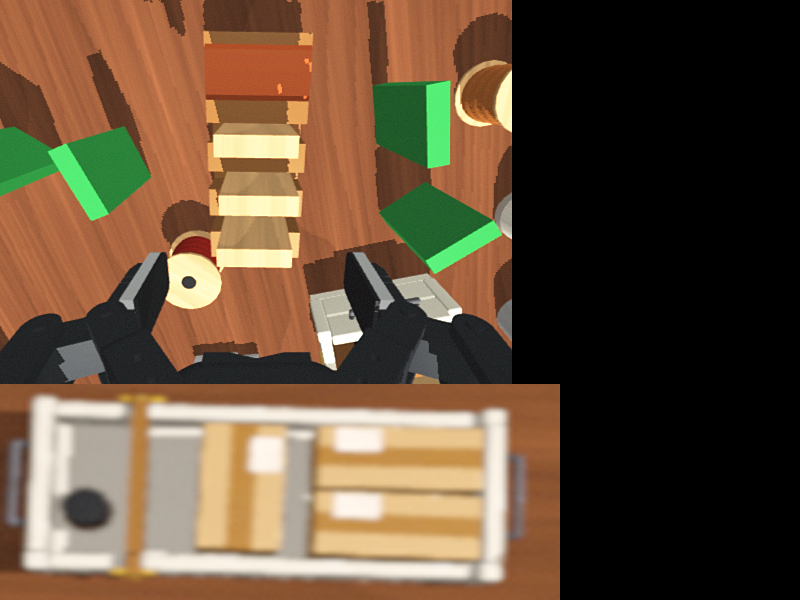

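```bash
python3 - <<'E'
from h import *
import pickle
c,t=pickle.load(open("w4.pkl","rb"))
for n,p,z,hy in [("b1",[(218,248),(293,248),(291,267),(218,267)],.113,.008),("b2",[(214,193),(300,193),(299,216),(215,216)],.113,.008),("b3",[(213,135),(299,135),(298,158),(213,158)],.113,.008),("w",[(205,43),(312,43),(309,100),(205,98)],.143,.0151)]:
    P=[unproj(c,*q,z) for q in p]; P=np.array(P)
    e=P[1]-P[0]+P[2]-P[3]; print(n,P.mean(0).round(4),"w",np.linalg.norm(e)/2, "t",np.linalg.norm(P[0]-P[3]).round(4),"ang",np.degrees(np.arctan2(e[1],e[0])).round(2))
u=lambda X,Y:unproj(t,205+(X+.5)/4-.5,128+(Y-384+.5)/3-.5,.08)
print("carton",np.mean([u(205,422),u(286,425),u(281,551),u(198,549)],0))
E
```

```text
b1 [0.4599 0.2195 0.113 ] w 0.05947842559871954 t 0.0174 ang -13.12
b2 [0.4718 0.2636 0.113 ] w 0.06426252523096267 t 0.0186 ang -13.11
b3 [0.4809 0.3068 0.113 ] w 0.06069678081807245 t 0.0165 ang -13.11
w [0.493  0.3537 0.143 ] w 0.05982955170394425 t 0.0291 ang -13.64
carton [ 0.56952787 -0.05566047  0.08      ]
```

>>> drive_tool(rows=[[[-0.025,0,0.02],0],[[-0.016,0,0.03],0],[[0,0,0.035],0],[[0,0,0.024],0],[[0,0,0],0]])

```text
t: 9.8
tool_pos: [0.4604, 0.2201, 0.146]
tool_rot: [-2.466, -1.942, 0.012]
contact_force: [-0.1, -0.4, -0.4]
opening: 0.0853
grip_force: 0.0
```

>>> drive_tool(rows=[[[0,0,0],0],[[0,0,0],0],[[0,0,0],0],[[0,0,0],0],[[0,0,0],0]], jaw=1, grip_force=40)

```text
t: 10.3
tool_pos: [0.4639, 0.2227, 0.1523]
tool_rot: [2.465, 1.945, 0.006]
contact_force: [0.3, 0.7, 6.7]
opening: 0.0598
grip_force: 42.9
```

>>> drive_tool(rows=[[[0,0,-0.03],0],[[0,0,-0.04],0],[[0,0,-0.04],0],[[0,0,0],-0.117],[[0,0,0],-0.117],[[0,0,0],0]])

```text
t: 10.9
tool_pos: [0.4623, 0.2224, 0.2602]
tool_rot: [2.222, 2.22, 0.0]
contact_force: [-0.0, 0.2, -0.5]
opening: 0.0598
grip_force: 43.9
```

```bash
python3 - <<'E'
from h import *
go(.570,-.003,.26,-.3)
E
```

```text
t 10.9 pos [0.4623 0.2224 0.2602] yaw -0.05 tilt [ 0.  0. -1.] F [-0.   0.2 -0.5] q6 0.3 open 0.0598
 shift tool [-2.253e-01  1.079e-01  2.000e-04] turn 0.004 (shift before turn)
```

>>> drive_tool(rows=[[[-0.02,0.01,0],0],[[-0.04,0.0185,0],0],[[-0.04,0.0185,0],0],[[-0.04,0.0185,0],0],[[-0.04,0.0185,0],0],[[-0.035,0.016,0],0.004],[[-0.0175,0.008,0],0],[[0,0,0],0],[[0,0,0.03],0],[[0,0,0.02],0]])

```text
t: 11.9
tool_pos: [0.5695, -0.009, 0.2088]
tool_rot: [-2.226, -2.214, 0.0]
contact_force: [0.6, -0.3, -1.7]
opening: 0.06
grip_force: 43.9
```

>>> drive_tool(rows=[[[0,0,0.02],0],[[0,0,0.02],0],[[0,0,0.013],0],[[0,0,0],0],[[0,0,0],0]])

```text
t: 12.4
tool_pos: [0.5702, -0.0095, 0.1573]
tool_rot: [-2.226, -2.216, -0.0]
contact_force: [-0.0, -0.2, -0.6]
opening: 0.0599
grip_force: 42.9
```

Inserted freely. Now I'll push the row home toward −y.

>>> drive_tool(rows=[[[-0.006,0,0],0],[[-0.006,0,0],0],[[-0.006,0,0],0],[[-0.006,0,0],0],[[-0.003,0,0],0],[[-0.003,0,0],0],[[0,0,0],0]])

```text
t: 13.1
tool_pos: [0.5704, -0.04, 0.1576]
tool_rot: [-2.227, -2.214, -0.003]
contact_force: [-0.2, 6.1, 1.0]
opening: 0.0599
grip_force: 43.5
```

>>> drive_tool(rows=[[[-0.003,0,0],0],[[-0.003,0,0],0],[[0,0,0],0],[[0,0,0],0]])

```text
t: 13.5
tool_pos: [0.5699, -0.0439, 0.1574]
tool_rot: [-2.224, -2.211, -0.007]
contact_force: [-0.8, 14.1, 3.5]
opening: 0.059
grip_force: 42.8
```

>>> drive_tool(rows=[[[-0.004,0,0],0],[[0,0,0],0],[[0,0,0],0]])

```text
t: 13.8
tool_pos: [0.5697, -0.0475, 0.1575]
tool_rot: [-2.223, -2.21, -0.007]
contact_force: [-1.0, 12.7, 4.7]
opening: 0.0594
grip_force: 42.7
```

>>> drive_tool(rows=[[[-0.004,0,0],0],[[0,0,0],0],[[0,0,0],0]])

```text
t: 14.1
tool_pos: [0.5697, -0.0515, 0.1575]
tool_rot: [-2.223, -2.211, -0.007]
contact_force: [-1.9, 14.8, 3.9]
opening: 0.0593
grip_force: 42.9
```

```bash
python3 - <<'E'
from h import *
import pickle
go(.570,-.03,.157,-.3)
c=cam("wrist");s=cam("scene");pickle.dump((c,s),open("w5.pkl","wb"))
M=np.zeros((600,800,3),np.uint8)
M[:384,:400]=c[0]["image"][:,56:456]
M[:,400:]=cv2.resize(s[0]["image"][165:285,240:320],(400,600),interpolation=cv2.INTER_CUBIC)
cv2.imwrite("pics/w5.png",M)
E
```

```text
t 14.1 pos [ 0.5697 -0.0515  0.1575] yaw -0.31 tilt [-0.002  0.008 -1.   ] F [-1.9 14.8  3.9] q6 -0.22 open 0.0593
 shift tool [0.0215 0.0002 0.0006] turn -0.0 (shift before turn)
```

View pics/w5.png

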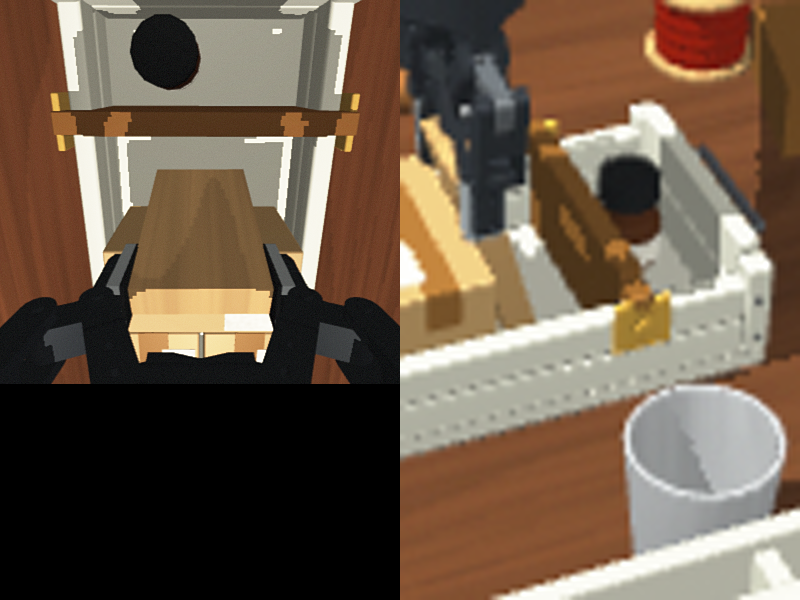

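```bash
python3 - <<'E'
from h import *
import pickle
c,s=pickle.load(open("w5.pkl","rb"))
u=lambda p,z:unproj(c,p[0]+56,p[1],z).round(4)
for z in(.0100,.013,.016):print("bottom +y",u((157,170),z),u((245,170),z))
print("top +y",u((132,290),.118),u((271,290),.118)," top -y",u((130,314),.118),u((273,314),.118))
print("div edge -y top",u((100,135),.072),u((320,135),.072),"carton +y top",u((110,250),.08),u((302,250),.08))
print("div bottom -y", u((130,137),.01))
E
```

```text
bottom +y [ 0.5383 -0.0243  0.01  ] [ 0.6028 -0.0246  0.01  ]
bottom +y [ 0.5388 -0.0236  0.013 ] [ 0.6024 -0.0239  0.013 ]
bottom +y [ 0.5392 -0.0228  0.016 ] [ 0.6019 -0.0231  0.016 ]
top +y [ 0.5409 -0.0492  0.118 ] [ 0.6001 -0.0494  0.118 ]  top -y [ 0.5391 -0.0616  0.118 ] [ 0.6018 -0.0618  0.118 ]
div edge -y top [0.5194 0.01   0.072 ] [0.6309 0.0094 0.072 ] carton +y top [ 0.5208 -0.0511  0.08  ] [ 0.6254 -0.0516  0.08  ]
div bottom -y [ 5.204e-01 -2.000e-04  1.000e-02]
```

>>> drive_tool(rows=[[[0.003,0,0],0],[[0,0,0],0],[[0,0,0],0],[[0,0,0],0],[[0,0,-0.03],0],[[0,0,-0.04],0],[[0,0,0],0]], jaw=0)

```text
t: 14.9
tool_pos: [0.5731, -0.0524, 0.2341]
tool_rot: [2.22, 2.208, 0.009]
contact_force: [1.5, 0.0, 0.9]
opening: 0.0858
grip_force: 0.0
```

>>> drive_tool(rows=[[[0.02,0,0],0],[[0.0205,0,0],0],[[0,0,0],0],[[0,0,0],0],[[0,0,0],0],[[0,0,0],0],[[0,0,0],0]], jaw=1)

```text
t: 15.6
tool_pos: [0.5703, -0.0114, 0.2271]
tool_rot: [2.228, 2.215, -0.0]
contact_force: [0.2, -0.8, -1.0]
opening: -0.0001
grip_force: 0.0
```

```bash
python3 - <<'E'
from h import *
import pickle
go(.570,-.010,.122,-.3)
c=cam("wrist");pickle.dump(c,open("w6.pkl","wb"))
# segment view crop kept for later
cv2.imwrite("pics/w6.png",c[0]["image"])
E
```

```text
t 15.6 pos [ 0.5703 -0.0114  0.2271] yaw -0.33 tilt [-0. -0. -1.] F [ 0.2 -0.8 -1. ] q6 -0.14 open -0.0001
 shift tool [ 0.0014 -0.0002  0.1051] turn -0.001 (shift before turn)
```

View pics/w6.png

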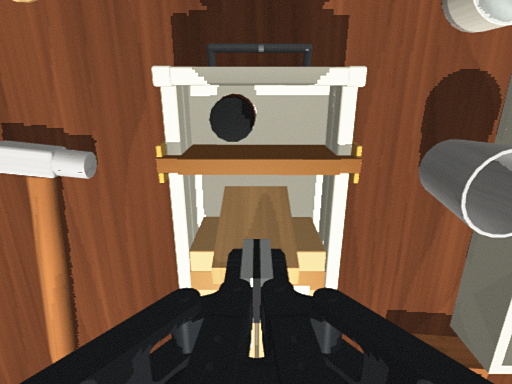

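```bash
python3 - <<'E'
from h import *
import pickle
c=pickle.load(open("w6.pkl","rb"))
u=lambda p,z:unproj(c,*p,z).round(4)
print("bot",u((225,187),.01),u((288,187),.01),"div edges",u((167,175),.072),u((350,175),.072),u((167,160),.072),"end outer",u((154,67),.072),u((365,67),.072),"carton+y top",u((190,269),.08),u((192,252),.08), "carton+y bottom",u((197,214),.08))
E
```

```text
bot [ 0.54   -0.0211  0.01  ] [ 0.6019 -0.0214  0.01  ] div edges [0.5029 0.0089 0.072 ] [0.6422 0.0082 0.072 ] [0.504  0.0206 0.072 ] end outer [0.5015 0.0853 0.072 ] [0.6453 0.0845 0.072 ] carton+y top [ 0.5162 -0.0687  0.08  ] [ 0.519 -0.053  0.08 ] carton+y bottom [ 0.5252 -0.02    0.08  ]
```

>>> drive_tool(rows=[[[0,0,0.03],0],[[0,0,0.04],0],[[0,0,0.025],0],[[0,0,0.01],0],[[-0.005,0,0],0],[[-0.005,0,0],0],[[-0.004,0,0],0],[[-0.002,0,0],0],[[-0.002,0,0],0],[[0,0,0],0]])

```text
t: 16.65
tool_pos: [0.5711, -0.024, 0.1242]
tool_rot: [-2.224, -2.21, -0.017]
contact_force: [0.9, 23.6, 1.8]
opening: -0.0002
grip_force: 6.7
```

>>> drive_tool(rows=[[[-0.002,0,0],0],[[-0.002,0,0],0],[[-0.002,0,0],0],[[0,0,0],0],[[0,0,0],0]])

```text
t: 17.15
tool_pos: [0.5712, -0.0248, 0.1245]
tool_rot: [-2.218, -2.205, -0.029]
contact_force: [1.2, 42.7, 4.9]
opening: 0.0002
grip_force: 12.6
```

>>> drive_tool(rows=[[[0.008,0,0],0],[[0.008,0,-0.01],0],[[0,0,-0.04],0],[[0,0,-0.045],0],[[0,0,-0.043],0],[[0.0415,-0.0139,0],0],[[0.0415,-0.0139,0],0],[[0.0415,-0.0139,0],0],[[0.0415,-0.0139,0],0],[[0.0415,-0.0139,0],0]])

```text
t: 18.15
tool_pos: [0.5019, 0.1899, 0.263]
tool_rot: [2.226, 2.212, 0.006]
contact_force: [0.1, 0.7, -0.6]
opening: 0.0001
grip_force: 0.0
```

>>> drive_tool(rows=[[[0.0415,-0.0139,0],0],[[0.0415,-0.0139,0],0],[[0,0,0],0.115],[[0,0,0],0.115],[[0,0,0],0],[[0,0,0],0],[[0,0,0],0]], jaw=0)

```text
t: 18.85
tool_pos: [0.4748, 0.2717, 0.2611]
tool_rot: [2.466, 1.946, 0.002]
contact_force: [0.1, -0.6, 0.2]
opening: 0.0855
grip_force: 0.0
```

```bash
python3 - <<'E'
from h import *
go(.4732,.2694,.150,-13.3)
E
```

```text
t 18.85 pos [0.4748 0.2717 0.2611] yaw -13.43 tilt [ 0.001  0.    -1.   ] F [ 0.1 -0.6  0.2] q6 0.62 open 0.0855
 shift tool [-0.0027 -0.0012  0.1111] turn -0.002 (shift before turn)
```

>>> drive_tool(rows=[[[-0.0027,-0.001,0.03],0],[[0,0,0.04],0],[[0,0,0.03],0],[[0,0,0.011],0],[[0,0,0],0]])

```text
t: 19.35
tool_pos: [0.472, 0.2691, 0.1475]
tool_rot: [-2.466, -1.945, 0.006]
contact_force: [-0.1, 0.2, 0.4]
opening: 0.0856
grip_force: 0.0
```

>>> drive_tool(rows=[[[0,0,0],0],[[0,0,0],0],[[0,0,0],0],[[0,0,0],0],[[0,0,0],0]], jaw=1, grip_force=80)

```text
t: 19.85
tool_pos: [0.4744, 0.2705, 0.1521]
tool_rot: [2.465, 1.945, 0.008]
contact_force: [-0.5, 0.8, 6.2]
opening: 0.0585
grip_force: 86.1
```

>>> drive_tool(rows=[[[0,0,-0.03],0],[[0,0,-0.04],0],[[0,0,-0.04],0],[[0,0,0],-0.115],[[0,0,0],-0.115],[[0,0,0],0],[[0,0,0],0]])

```text
t: 20.55
tool_pos: [0.4725, 0.2697, 0.259]
tool_rot: [-2.229, -2.213, 0.001]
contact_force: [0.6, 0.3, -1.1]
opening: 0.0586
grip_force: 87.0
```

```bash
python3 - <<'E'
from h import *
go(.570,-.015,.157,-.3)
E
```

```text
t 20.55 pos [0.4725 0.2697 0.259 ] yaw -0.42 tilt [-0. -0. -1.] F [ 0.6  0.3 -1.1] q6 0.39 open 0.0586
 shift tool [-0.284   0.0996  0.102 ] turn -0.002 (shift before turn)
```

>>> drive_tool(rows=[[[-0.0406,0.0142,0],0],[[-0.0406,0.0142,0],0],[[-0.0406,0.0142,0],0],[[-0.0406,0.0142,0],0],[[-0.0406,0.0142,0],0],[[-0.0406,0.0142,0],0],[[-0.0406,0.0142,0],0],[[0,0,0],0],[[0,0,0.03],0],[[0,0,0.02],0]])

```text
t: 21.55
tool_pos: [0.5703, -0.0148, 0.2078]
tool_rot: [-2.229, -2.212, 0.001]
contact_force: [-0.7, 0.2, -1.9]
opening: 0.0585
grip_force: 87.0
```

>>> drive_tool(rows=[[[0,0,0.02],0],[[0,0,0.02],0],[[0,0,0.012],0],[[0,0,0],0],[[-0.004,0,0],0],[[-0.004,0,0],0],[[0,0,0],0],[[0,0,0],0]])

```text
t: 22.35
tool_pos: [0.5708, -0.0206, 0.1578]
tool_rot: [-2.224, -2.213, -0.007]
contact_force: [0.1, 9.9, -0.8]
opening: 0.0584
grip_force: 86.9
```

>>> drive_tool(rows=[[[0.001,0,0.002],0],[[0.001,0,0.002],0],[[0,0,0],0]])

```text
t: 22.65
tool_pos: [0.5713, -0.0201, 0.1542]
tool_rot: [-2.227, -2.216, -0.004]
contact_force: [-0.3, 6.7, 2.3]
opening: 0.0583
grip_force: 87.3
```

>>> drive_tool(rows=[[[0,0,0],0],[[0,0,0],0],[[0,0,0],0],[[0,0,-0.02],0],[[0,0,-0.04],0],[[0,0,-0.04],0],[[0,0,-0.006],0],[[0.02,-0.005,0],0],[[0.0417,-0.011,0],0],[[0.0417,-0.011,0],0]], jaw=0)

```text
t: 23.65
tool_pos: [0.5438, 0.0828, 0.2588]
tool_rot: [2.23, 2.213, -0.001]
contact_force: [0.7, 0.4, -0.2]
opening: 0.0854
grip_force: 0.0
```

>>> drive_tool(rows=[[[0.0417,-0.011,0],0],[[0.0417,-0.011,0],0],[[0.0417,-0.011,0],0],[[0.0417,-0.011,0],0],[[0.0417,-0.011,0],0],[[0.021,-0.006,0],0.113],[[0,0,0],0.113],[[0,0,0],0],[[0,0,0],0]])

```text
t: 24.55
tool_pos: [0.4844, 0.312, 0.2587]
tool_rot: [2.461, 1.953, -0.001]
contact_force: [0.3, -0.3, -0.1]
opening: 0.0849
grip_force: 0.0
```

```bash
python3 - <<'E'
from h import *
go(.4823,.3126,.151,-13.3)
import pickle
c=cam("wrist");t=cam("top");s=cam("scene");pickle.dump((c,t,s),open("w7.pkl","wb"))
M=np.zeros((600,800,3),np.uint8)
M[:320,:]=cv2.resize(t[0]["image"][130:198,215:385-0][:, :140],(800,320),interpolation=cv2.INTER_CUBIC)
M[320:,:400]=cv2.resize(s[0]["image"][165:250,230:350],(400,280),interpolation=cv2.INTER_CUBIC)
M[320:,400:]=cv2.resize(c[0]["image"][:230,90:420],(400,280),interpolation=cv2.INTER_CUBIC)
cv2.imwrite("pics/w7.png",M)
E
```

```text
t 24.55 pos [0.4844 0.312  0.2587] yaw -13.12 tilt [-0.    -0.001 -1.   ] F [ 0.3 -0.3 -0.1] q6 0.67 open 0.0849
 shift tool [ 1.000e-04 -2.100e-03  1.077e-01] turn 0.003 (shift before turn)
```

View pics/w7.png

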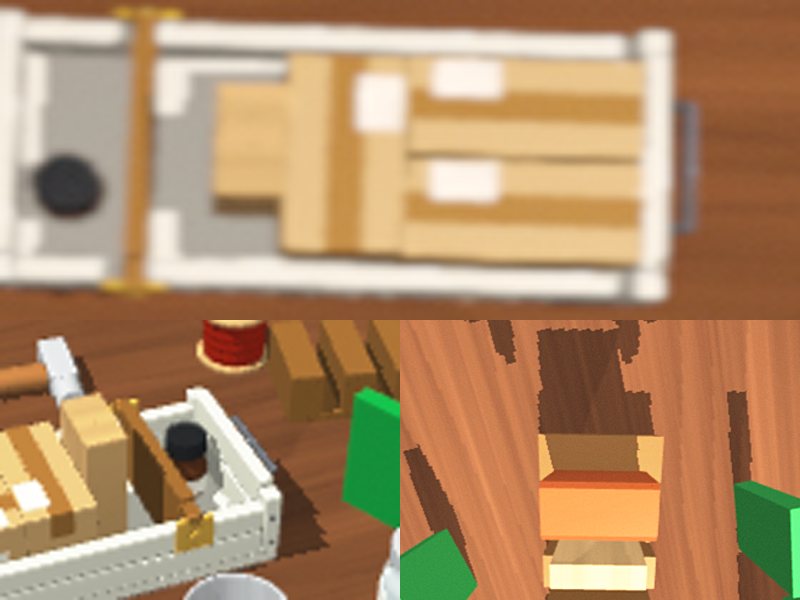

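```bash
python3 - <<'E'
from h import *
import pickle
c,t,s=pickle.load(open("w7.pkl","rb"))
u=lambda X,Y,z:unproj(t,215+(X+.5)*140/800-.5,130+(Y+.5)*68/320-.5,z).round(4)
print("b2 +y",u(215,85,.115),u(213,198,.115),"div -y",u(157,30,.072),u(150,285,.072),"crate end",u(673,35,.072),u(668,298,.072))
w=lambda X,Y,z:unproj(c,90+(X-400)*330/400,(Y-320)*230/280,z).round(4)
P=np.array([w(541,486,.143),w(661,486,.143),w(660,541,.143),w(541,541,.143)]);print("wedge",P,P.mean(0))
P=np.array([w(549,565,.113),w(647,565,.113),w(645,589,.113),w(550,589,.113)]);print("b3",P.mean(0))
E
```

```text
b2 +y [ 0.5994 -0.0202  0.115 ] [ 0.538 -0.021  0.115] div -y [0.6379 0.0071 0.072 ] [0.494  0.0061 0.072 ] crate end [ 0.6426 -0.2328  0.072 ] [ 0.4935 -0.2321  0.072 ]
wedge [[0.4678 0.3727 0.143 ]
 [0.526  0.3592 0.143 ]
 [0.5204 0.3312 0.143 ]
 [0.4599 0.3453 0.143 ]] [0.493525 0.3521   0.143   ]
b3 [0.48095  0.306725 0.113   ]
```

>>> drive_tool(rows=[[[0,-0.002,0.03],0],[[0,0,0.04],0],[[0,0,0.026],0],[[0,0,0.01],0],[[0,0,0],0]])

```text
t: 25.2
tool_pos: [0.4818, 0.3121, 0.1516]
tool_rot: [-2.462, -1.95, 0.005]
contact_force: [-0.0, -0.9, -0.3]
opening: 0.0856
grip_force: 0.0
```

>>> drive_tool(rows=[[[0,0,0],0],[[0,0,0],0],[[0,0,0],0],[[0,0,0],0],[[0,0,0],0]], jaw=1, grip_force=80)

```text
t: 25.7
tool_pos: [0.4839, 0.3137, 0.156]
tool_rot: [2.462, 1.95, 0.008]
contact_force: [-0.6, 0.4, 6.5]
opening: 0.0586
grip_force: 86.3
```

>>> drive_tool(rows=[[[0,0,-0.03],0],[[0,0,-0.04],0],[[0,0,-0.04],0],[[0,0,0],-0.112],[[0,0,0],-0.112],[[0,0,0],0],[[0,0,0],0]])

```text
t: 26.4
tool_pos: [0.4822, 0.3128, 0.2629]
tool_rot: [-2.232, -2.211, 0.001]
contact_force: [-0.5, -0.4, -0.7]
opening: 0.0583
grip_force: 86.7
```

```bash
python3 - <<'E'
from h import *
go(.570,.0005,.157,-.3)
E
```

```text
t 26.4 pos [0.4822 0.3128 0.2629] yaw -0.53 tilt [-0. -0. -1.] F [-0.5 -0.4 -0.7] q6 0.46 open 0.0583
 shift tool [-0.3114  0.0907  0.106 ] turn -0.004 (shift before turn)
```

>>> drive_tool(rows=[[[-0.0389,0.0113,0],0],[[-0.0389,0.0113,0],0],[[-0.0389,0.0113,0],0],[[-0.0389,0.0113,0],0],[[-0.0389,0.0113,0],0],[[-0.0389,0.0113,0],0],[[-0.0389,0.0113,0],0],[[-0.0389,0.0113,0],-0.004],[[0,0,0],0],[[0,0,0.02],0]])

```text
t: 27.4
tool_pos: [0.5723, -0.0, 0.2459]
tool_rot: [2.226, 2.211, 0.006]
contact_force: [0.3, 0.9, -1.2]
opening: 0.0582
grip_force: 86.7
```

>>> drive_tool(rows=[[[0,0,0.02],0],[[0,0,0.02],0],[[0,0,0.015],0],[[0,0,0.015],0],[[0,0,0.01],0],[[0,0,0],0],[[0,0,0],0]])

```text
t: 28.1
tool_pos: [0.5709, 0.0011, 0.1635]
tool_rot: [2.225, 2.218, 0.0]
contact_force: [-0.6, 0.4, -1.0]
opening: 0.0583
grip_force: 86.7
```

Free descent. Next I press toward −y, then lower to the floor.

>>> drive_tool(rows=[[[-0.003,0,0],0],[[-0.003,0,0],0],[[-0.002,0,0],0],[[0,0,0.002],0],[[0,0,0.002],0],[[0,0,0],0]])

```text
t: 28.7
tool_pos: [0.5716, -0.0053, 0.1607]
tool_rot: [-2.224, -2.218, -0.009]
contact_force: [1.0, 6.9, 0.7]
opening: 0.0582
grip_force: 87.0
```

>>> drive_tool(rows=[[[0,0,0.002],0],[[0,0,0.001],0],[[0,0,0],0]])

```text
t: 29.0
tool_pos: [0.5717, -0.0052, 0.1581]
tool_rot: [-2.224, -2.218, -0.009]
contact_force: [-0.2, 8.8, 3.1]
opening: 0.0583
grip_force: 87.3
```

>>> drive_tool(rows=[[[0.001,0,0],0],[[0,0,0],0],[[0,0,0],0],[[0,0,0],0],[[0,0,-0.02],0],[[0,0,-0.04],0],[[0,0,-0.045],0],[[0,0,-0.01],0],[[0.0398,-0.0087,0],0],[[0.0398,-0.0087,0],0]], jaw=0)

```text
t: 30.0
tool_pos: [0.5536, 0.0736, 0.2718]
tool_rot: [2.227, 2.214, 0.001]
contact_force: [0.7, 0.4, 0.4]
opening: 0.0856
grip_force: 0.0
```

>>> drive_tool(rows=[[[0.0398,-0.0087,0],0],[[0.0398,-0.0087,0],0],[[0.0398,-0.0087,0],0],[[0.0398,-0.0087,0],0],[[0.0398,-0.0087,0],0],[[0.0398,-0.0087,0],0],[[0.0398,-0.0087,0],0.115],[[0,0,0],0.115],[[0,0,0],0],[[0,0,0],0]])

```text
t: 31.0
tool_pos: [0.4934, 0.3521, 0.2705]
tool_rot: [2.463, 1.951, -0.002]
contact_force: [0.0, 0.7, 0.6]
opening: 0.0851
grip_force: 0.0
```

```bash
python3 - <<'E'
from h import *
go(.493,.353,.176,-13.4)
import pickle
c=cam("wrist");t=cam("top");s=cam("scene");pickle.dump((c,t,s),open("w8.pkl","wb"))
M=np.zeros((600,800,3),np.uint8)
M[:320,:]=cv2.resize(t[0]["image"][130:198,215:355],(800,320),interpolation=cv2.INTER_CUBIC)
M[320:,:400]=cv2.resize(s[0]["image"][165:250,230:350],(400,280),interpolation=cv2.INTER_CUBIC)
M[320:,400:]=cv2.resize(c[0]["image"][100:,90:496],(400,280),interpolation=cv2.INTER_CUBIC)
cv2.imwrite("pics/w8.png",M)
E
```

```text
t 31.0 pos [0.4934 0.3521 0.2705] yaw -13.23 tilt [-0.001 -0.001 -1.   ] F [0.  0.7 0.6] q6 0.73 open 0.0851
 shift tool [ 0.0009 -0.0005  0.0945] turn 0.003 (shift before turn)
```

View pics/w8.png

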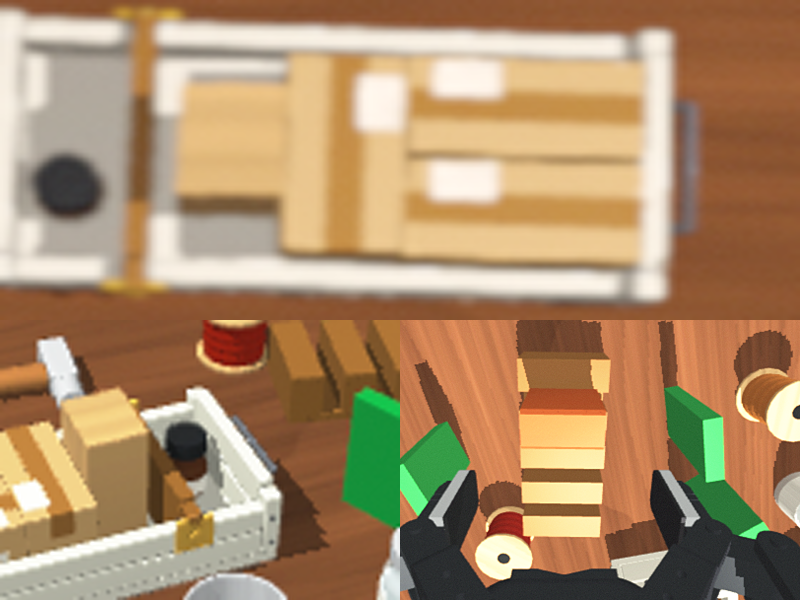

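>>> drive_tool(rows=[[[0.001,0,0.03],0],[[0,0,0.035],0],[[0,0,0.02],0],[[0,0,0.0095],0],[[0,0,0],0]])

```text
t: 31.65
tool_pos: [0.4932, 0.3526, 0.1751]
tool_rot: [-2.465, -1.947, 0.005]
contact_force: [-0.3, 0.1, 0.3]
opening: 0.0855
grip_force: 0.0
```

>>> drive_tool(rows=[[[0,0,0],0],[[0,0,0],0],[[0,0,0],0],[[0,0,0],0],[[0,0,0],0],[[0,0,0],0]], jaw=1, grip_force=110)

```text
t: 32.25
tool_pos: [0.4946, 0.354, 0.1792]
tool_rot: [2.464, 1.948, 0.006]
contact_force: [-1.0, -1.0, 5.5]
opening: 0.0585
grip_force: 117.8
```

>>> drive_tool(rows=[[[0,0,-0.03],0],[[0,0,-0.04],0],[[0,0,-0.045],0],[[0,0,-0.02],0],[[0,0,0],-0.115],[[0,0,0],-0.115],[[0,0,0],0],[[0,0,0],0]])

```text
t: 33.05
tool_pos: [0.4935, 0.3534, 0.3114]
tool_rot: [-2.227, -2.215, 0.0]
contact_force: [0.1, 0.8, -1.0]
opening: 0.0588
grip_force: 119.0
```

```bash
python3 - <<'E'
from h import *
import pickle
c,t,s=pickle.load(open("w8.pkl","rb"))
u=lambda X,Y,z:unproj(t,215+(X+.5)*140/800-.5,130+(Y+.5)*68/320-.5,z).round(4)
print("b3 +y",u(181,90,.115),u(178,195,.115),"div",u(156,30,.072),u(148,285,.072))
go(.570,.0125,.31,-.3)
E
```

```text
b3 +y [ 0.5962 -0.0052  0.115 ] [ 0.5391 -0.0055  0.115 ] div [0.6379 0.0076 0.072 ] [0.494 0.007 0.072]
t 33.05 pos [0.4935 0.3534 0.3114] yaw -0.3 tilt [-0. -0. -1.] F [ 0.1  0.8 -1. ] q6 0.5 open 0.0588
 shift tool [-0.3405  0.0783  0.0014] turn -0.0 (shift before turn)
```

>>> drive_tool(rows=[[[-0.0375,0.0087,0],0],[[-0.0375,0.0087,0],0],[[-0.0375,0.0087,0],0],[[-0.0375,0.0087,0],0],[[-0.0375,0.0087,0],0],[[-0.0375,0.0087,0],0],[[-0.0375,0.0087,0],0],[[-0.0375,0.0087,0],0],[[-0.0375,0.0087,0],0],[[0,0,0],0]])

```text
t: 34.05
tool_pos: [0.5714, 0.012, 0.3113]
tool_rot: [2.232, 2.21, -0.002]
contact_force: [0.2, 0.5, -0.8]
opening: 0.0585
grip_force: 119.0
```

>>> drive_tool(rows=[[[0,0,0],0],[[0,0,0.01],0],[[0,0,0.005],0],[[0,0,0],0]])

```text
t: 34.45
tool_pos: [0.57, 0.0169, 0.2946]
tool_rot: [-2.221, -2.218, 0.003]
contact_force: [-0.6, 0.5, -1.8]
opening: 0.0587
grip_force: 119.0
```

```bash
python3 - <<'E'
from h import *
import pickle
go(.570,.0145,.31,-.3)
c=cam("wrist");s=cam("scene");pickle.dump((c,s),open("w9.pkl","wb"))
o,p,M=state()
for X in [(.57,p[1]-.0151,p[2]-.171),(.57,p[1]-.0101,p[2]-.171),(.57,p[1]+.0151,p[2]-.1),(.57,p[1]+.0151,p[2]-.036)]:print("pred px",proj(c,X).round(1),proj(s,X).round(1))
im=c[0]["image"];hsv=cv2.cvtColor(im,cv2.COLOR_BGR2HSV)
col=int(round(proj(c,(.57,.02,.14))[0]))
for r in range(60,330,6):print(r,hsv[r,col].tolist(),hsv[r,col+12].tolist(),end=" | ")
E
```

```text
t 34.45 pos [0.57   0.0169 0.2946] yaw -0.09 tilt [-0.003  0.    -1.   ] F [-0.6  0.5 -1.8] q6 -0.1 open 0.0587
 shift tool [-0.0024 -0.0001 -0.0154] turn 0.004 (shift before turn)
pred px [256.3 210.8] [271.5 188.1]
pred px [256.3 205.3] [273.4 187.7]
pred px [256.  209.5] [283.4 161.4]
pred px [255.5 270.5] [284.1 137.9]
60 [10, 151, 66] [10, 156, 59] | 66 [8, 143, 64] [9, 154, 58] | 72 [10, 165, 62] [12, 147, 64] | 78 [9, 146, 61] [8, 152, 62] | 84 [10, 171, 64] [12, 166, 60] | 90 [90, 17, 59] [90, 14, 55] | 96 [10, 169, 65] [10, 161, 65] | 102 [30, 25, 142] [26, 27, 140] | 108 [24, 28, 181] [27, 27, 180] | 114 [27, 28, 173] [27, 30, 178] | 120 [25, 31, 179] [25, 34, 181] | 126 [23, 31, 181] [27, 27, 180] | 132 [18, 50, 118] [25, 27, 178] | 138 [10, 109, 63] [24, 28, 176] | 144 [25, 31, 154] [24, 30, 178] | 150 [26, 29, 182] [27, 28, 179] | 156 [27, 28, 181] [27, 27, 180] | 162 [15, 166, 77] [14, 181, 76] | 168 [14, 172, 74] [13, 169, 74] | 174 [14, 170, 93] [14, 169, 95] | 180 [15, 176, 94] [14, 173, 93] | 186 [17, 126, 142] [16, 131, 115] | 192 [15, 133, 127] [16, 134, 116] | 198 [15, 129, 128] [17, 130, 118] | 204 [18, 137, 121] [16, 124, 121] | 210 [8, 185, 88] [8, 201, 85] | 216 [9, 199, 95] [8, 200, 97] | 222 [8, 208, 93] [7, 186, 100] | 228 [9, 207, 95] [8, 189, 101] | 234 [9, 203, 99] [9, 196, 99] | 240 [7, 195, 102] [9, 213, 98] | 246 [8, 206, 99] [8, 201, 99] | 252 [8, 199, 100] [9, 194, 101] | 258 [9, 203, 99] [8, 199, 101] | 264 [7, 195, 102] [8, 204, 100] | 270 [8, 202, 130] [8, 198, 134] | 276 [8, 202, 164] [8, 207, 161] | 282 [11, 176, 241] [11, 175, 241] | 288 [10, 172, 242] [11, 176, 242] | 294 [11, 170, 243] [11, 172, 241] | 300 [11, 172, 242] [11, 171, 243] | 306 [11, 173, 242] [11, 172, 242] | 312 [11, 171, 243] [11, 176, 242] | 318 [10, 172, 243] [11, 174, 242] | 324 [11, 171, 243] [11, 174, 242] |
```

```bash
python3 - <<'E'
from h import *
import pickle
c,s=pickle.load(open("w9.pkl","rb"))
hsv=cv2.cvtColor(s[0]["image"],cv2.COLOR_BGR2HSV)
for r in range(128,196,2):
    print(r,''.join('#' if (h<=10 and sa>195 and v>150) else '+' if (h<=10 and sa>190 and v>80) else '.' for h,sa,v in hsv[r,250:310].tolist()))
E
```

```text
128 ............................................................
130 ............................................................
132 ............................................................
134 ...................+#.......................................
136 ............................................................
138 ............................................................
140 ............................................................
142 ............................................................
144 ............................................................
146 ............................................................
148 ............................+...............................
150 ............................................................
152 ............................+...............................
154 ............................+...............................
156 ............................+...............................
158 ............................................................
160 ...........................+.++..+..+...................
[... 409 characters left out ...]
.......................+.......+##+++++++++++++++.
176 ...........................................+++###+++++++++..
178 ..........................+..+..+..............+++++++......
180 ...........................+...+............................
182 ..........................+.................................
184 .............................++.............................
186 .........................+..+...............................
188 ...........................+................................
190 ............................................................
192 ............................................................
194 ............................................................
```

```bash
python3 - <<'E'
from h import *
import pickle
c,s=pickle.load(open("w9.pkl","rb"))
im=s[0]["image"].astype(int)
for r in range(144,198,2):
    print(r,' '.join("%2d"%max(0,min(99,(b[2]*100//max(1,b.sum()))))for b in im[r,258:300]))
print([im[170,x].tolist() for x in range(266,292,2)])
E
```

```text
144 50 50 50 50 50 49 50 50 53 61 62 63 62 62 62 63 63 62 62 63 62 36 30 30 30 30 30 30 30 30 30 31 30 30 30 30 46 49 50 50 50 50
146 50 50 50 50 50 50 50 50 53 61 62 62 62 62 62 62 63 63 63 62 62 34 32 32 31 30 30 29 30 30 31 43 49 49 49 50 50 50 50 50 50 50
148 50 49 50 50 50 50 50 50 55 62 62 62 62 62 62 62 62 62 63 62 61 32 32 32 30 30 31 31 30 30 31 49 50 50 50 50 50 50 50 50 50 50
150 50 50 50 50 50 50 50 50 55 61 62 62 62 62 62 62 62 62 61 61 61 32 32 32 30 30 30 30 30 30 31 49 50 50 50 50 50 50 50 50 50 50
152 50 49 50 50 49 50 50 49 55 62 62 63 62 62 62 62 62 62 62 61 61 32 32 32 30 30 30 30 30 30 31 49 50 50 50 50 50 50 50 50 50 50
154 50 49 50 50 50 50 50 50 55 62 62 62 62 62 62 62 62 62 62 61 59 32 32 31 30 30 30 30 30 30 35 49 50 50 50 50 50 50 46 45 45 44
156 49 50 50 50 50 50 50 50 58 62 62 62 62 62 62 62 62 62 61 62 58 32 32 31 30 29 29 30 30 30 35 49 50 45 42 41 41 41 42 42 41 41
158 49 50 50 50 50 50 50 49 58 62 62 62 62 62 63 62 62 62 61 61 60 39 32 32 31 32 32 35 40 40 47 50 42 41 41 41 41 42 42 41 41 42
160 49 49 49 50 50 50 50 50 58 62 62 62 62 62 62 62 62 62 61
[... 1905 characters left out ...]
 42 42 42 42 42 42 42 45 48 60 62 62 62 61 61 61 50 50 50 39 38 35 33 33 33 34 34 34 34 33 33 33 33 37 47 49 50 49
192 42 42 42 42 42 41 41 41 41 41 41 41 46 50 51 61 61 61 61 36 33 33 33 33 33 33 33 33 34 34 34 34 34 34 33 34 34 34 34 47 50 50
194 41 41 41 41 41 41 41 41 41 41 41 41 42 46 38 41 55 61 36 34 34 34 34 34 34 34 34 34 34 34 34 34 34 34 34 34 34 34 34 34 38 40
196 41 41 42 41 42 42 42 42 42 42 42 42 42 42 42 47 35 34 34 34 34 34 34 33 33 33 33 34 33 33 34 34 34 34 34 34 34 33 34 34 34 34
[[27, 80, 172], [24, 79, 174], [24, 80, 174], [25, 80, 174], [26, 80, 174], [21, 64, 139], [22, 63, 139], [22, 64, 139], [22, 63, 139], [22, 63, 138], [27, 66, 136], [48, 80, 129], [49, 78, 131]]
```

```bash
cat > fitw.py <<'E'
from h import *
from scipy.optimize import minimize
Pr=[(-.0151,0),(-.0101,0),(.0151,.07),(.0151,.135),(-.0151,.135)]
def fitwedge(s,x,y,z,r0,r1,c0,c1):
    im=s[0]["image"].astype(int)[r0:r1,c0:c1];ra=im[...,2]*100/np.maximum(1,im.sum(2))
    m=(((ra>56)&(ra<67))*1.0); m[(m>0)&(im[...,2]<155)]=.5
    K=8
    def ren(p):
        dx,dy,dz,a=p[0]/1e3,p[1]/1e3,p[2]/1e3,p[3]/1e2
        def P(lx,ly,lz):
            return (proj(s,(x+dx+lx,y+dy+ly*np.cos(a)-lz*np.sin(a),z+dz+ly*np.sin(a)+lz*np.cos(a)))+.5-np.array([c0,r0]))*K
        I=np.zeros(((r1-r0)*K,(c1-c0)*K),np.float32)
        f=lambda q,v:cv2.fillPoly(I,[np.round(q).astype(np.int32)],v)
        f([P(-.03,-.0151,0),P(.03,-.0151,0),P(.03,-.0151,.135),P(-.03,-.0151,.135)],1.0)
        f([P(.03,*q) for q in Pr],.5)
        return cv2.resize(I,(c1-c0,r1-r0),interpolation=cv2.INTER_AREA)
    best=min((minimize(lambda p:((ren(p)-m)**2).sum()+.002*p[0]**2,[0,d,0,a],method="Nelder-Mead",options=dict(initial_simplex=np.array([[0,d,0,a],[2,d,0,a],[0,d+4,0,a],[0,d,4,a],[0,d,0,a+3]]),maxiter=600)) for d in(-4,0,3) for a in(-2,2)),key=lambda r:r.fun)
    return best.x,best.fun
E
python3 - <<'E'
from fitw import *
import pickle
c,s=pickle.load(open("w9.pkl","rb"))
print(fitwedge(s,.570,.0169,.2946-.171,161,197,262,292))
print("b3 corner pred",proj(s,(.600,-.005,.115)),"div edge at crate +x side top",proj(s,(.644,.0075,.072)))
S=pickle.load(open("w8.pkl","rb"))[2][0]["image"]
for r in range(186,200,2):print(r,[S[r,x].tolist()[2] for x in range(256,284)])
E
```

```text
(array([-5.38020275e-07, -5.81007026e+00,  3.48916871e+00, -2.07031042e+00]), np.float64(8.25872802734375))
b3 corner pred [273.62273644 198.77164327] div edge at crate +x side top [285.06439659 222.0163928 ]
186 [81, 81, 134, 148, 192, 194, 218, 233, 236, 237, 197, 146, 143, 143, 142, 143, 139, 140, 137, 135, 133, 132, 132, 129, 129, 129, 130, 130]
188 [233, 235, 237, 239, 241, 241, 241, 241, 241, 241, 241, 236, 142, 131, 131, 130, 130, 131, 131, 130, 128, 127, 124, 125, 126, 126, 127, 128]
190 [241, 241, 241, 241, 240, 238, 238, 238, 237, 238, 238, 239, 239, 207, 202, 150, 131, 129, 129, 129, 129, 131, 131, 133, 135, 172, 201, 238]
192 [237, 238, 238, 239, 240, 241, 243, 244, 245, 246, 246, 246, 246, 245, 220, 160, 135, 201, 235, 250, 247, 248, 249, 252, 252, 252, 252, 253]
194 [245, 245, 246, 246, 246, 246, 247, 246, 246, 245, 245, 244, 243, 242, 242, 215, 202, 251, 253, 253, 249, 222, 205, 206, 202, 189, 178, 176]
196 [246, 246, 245, 244, 244, 242, 242, 241, 241, 240, 240, 241, 241, 241, 241, 242, 240, 184, 176, 176, 177, 176, 176, 177, 176, 125, 123, 89]
198 [240, 240, 240, 241, 241, 241, 241, 241, 242, 243, 244, 245, 247, 248, 248, 247, 248, 243, 187, 148, 174, 175, 175, 151, 68, 42, 41, 41]
```

>>> drive_tool(rows=[[[0.002,0,0],0],[[0,0,0.005],0],[[0,0,0.008],0],[[0,0,0.01],0],[[0,0,0.01],0],[[0,0,0],0]])

```text
t: 35.15
tool_pos: [0.5697, 0.0178, 0.2607]
tool_rot: [-2.222, -2.215, 0.005]
contact_force: [-0.0, 0.4, -1.1]
opening: 0.0584
grip_force: 119.0
```

>>> drive_tool(rows=[[[0,0,0.01],0],[[0,0,0.01],0],[[0,0,0.006],0],[[0,0,0.005],0],[[0,0,0],0],[[0,0,0],0]])

```text
t: 35.75
tool_pos: [0.571, 0.0177, 0.2328]
tool_rot: [2.225, 2.218, 0.0]
contact_force: [0.4, 0.1, -0.8]
opening: 0.0589
grip_force: 119.0
```

>>> drive_tool(rows=[[[0,0,0.003],0],[[0,0,0.003],0],[[0,0,0.002],0],[[0,0,0],0]])

```text
t: 36.15
tool_pos: [0.5711, 0.0173, 0.2249]
tool_rot: [2.224, 2.217, -0.001]
contact_force: [0.3, -2.0, -1.4]
opening: 0.0586
grip_force: 119.1
```

>>> drive_tool(rows=[[[0,0,0.002],0],[[0,0,0.002],0],[[0,0,0],0]])

```text
t: 36.45
tool_pos: [0.5716, 0.017, 0.2232]
tool_rot: [2.223, 2.216, -0.0]
contact_force: [-2.9, -3.4, 8.7]
opening: 0.0587
grip_force: 120.3
```

>>> drive_tool(rows=[[[0,0,0.002],0],[[0,0,0],0],[[0,0,0],0]])

```text
t: 36.75
tool_pos: [0.5718, 0.017, 0.2229]
tool_rot: [2.222, 2.216, -0.0]
contact_force: [-5.3, -2.4, 15.6]
opening: 0.0586
grip_force: 121.1
```

>>> drive_tool(rows=[[[0,0,0.0015],0],[[0,0,0],0],[[0,0,0],0]])

```text
t: 37.05
tool_pos: [0.572, 0.017, 0.2227]
tool_rot: [2.222, 2.216, 0.0]
contact_force: [-7.1, -3.6, 21.5]
opening: 0.0584
grip_force: 121.7
```

```bash
python3 - <<'E'
from fitw import *
import pickle
go(.57,.017,.222,-.3)
s=cam("scene");t=cam("top");pickle.dump((s,t),open("w10.pkl","wb"))
a=proj(s,(.6,.002,.13));b=proj(s,(.6,.002,.085));print(a,b)
im=s[0]["image"].astype(int)
for r in range(int(a[1])-6,int(b[1])+12,3):print(r,' '.join("%2d"%(p[2]*100//max(1,p.sum())) for p in im[r,258:298]))
E
```

```text
t 37.05 pos [0.572  0.017  0.2227] yaw -0.17 tilt [ 0.002 -0.002 -1.   ] F [-7.1 -3.6 21.5] q6 -0.1 open 0.0584
 shift tool [ 0.     -0.002   0.0007] turn 0.002 (shift before turn)
[276.37323542 193.19284834] [276.1189303  207.77871982]
187 45 43 42 42 42 41 41 42 47 61 62 62 62 62 62 62 62 61 61 62 61 61 61 61 61 61 61 61 61 35 33 33 33 33 33 39 49 50 50 50
190 42 42 42 42 42 42 42 42 42 42 48 61 62 62 62 62 62 61 61 61 61 61 61 61 61 61 61 61 61 34 34 34 34 33 33 33 34 39 48 50
193 41 41 41 41 41 41 41 41 41 41 41 41 47 60 62 62 61 62 61 61 61 61 61 61 61 61 61 61 50 34 34 34 34 34 34 34 34 33 34 39
196 41 41 41 41 42 41 42 42 42 42 42 42 42 42 47 61 62 61 61 61 61 60 61 61 61 61 61 57 37 33 34 33 34 34 34 34 34 34 34 34
199 42 42 41 41 41 41 41 41 41 41 41 41 41 43 43 43 56 61 61 60 62 61 61 62 61 61 51 34 31 32 32 32 31 32 34 34 34 34 33 34
202 41 43 43 43 43 43 43 43 43 43 43 43 43 43 43 43 55 61 60 61 61 61 61 61 61 49 34 31 30 30 30 32 32 30 34 34 34 34 34 34
205 43 43 43 43 43 43 43 43 43 43 43 43 43 43 43 43 57 61 61 61 61 61 61 58 44 31 30 30 30 30 31 31 30 34 34 34 33 34 34 34
208 43 43 43 43 43 43 43 43 43 43 43 43 43 43 43 43 57 61 61 61 60 62 54 49 51 50 50 50 50 51 51 51 52 51 35 34 34 34 33 34
211 43 43 43 43 43 43 43 43 43 43 43 43 43 43 43 43 57 61 61 61 58 50 49 50 50 50 50 51 51 52 52 52 52 42 34 34 34 34 34 34
214 43 43 43 43 43 43 43 43 43 43 43 43 43 43 43 43 59 61 61 59 51 50 50 50 50 50 50 50 34 34 34 34 34 34 34 34 34 34 34 34
217 43 43 43 43 43 43 43 43 43 43 43 43 43 43 43 43 58 61 55 49 49 50 50 50 50 50 50 50 50 47 34 35 36 34 34 34 34 34 34 34
```

>>> drive_tool(rows=[[[0,0,0.0005],0],[[0,0,0],0],[[0,0,0],0],[[0,0,0],0],[[0,0,0],0],[[0,0,0],0]])

```text
t: 37.75
tool_pos: [0.572, 0.017, 0.2227]
tool_rot: [2.222, 2.216, -0.0]
contact_force: [-9.4, -3.4, 22.9]
opening: 0.0584
grip_force: 121.8
```

```bash
python3 - <<'E'
from h import *
o=ctrl.get_obs();print(o["contact_force"],o["tool_pos"],o["grip_force"])
if 12<o["contact_force"][2]<40: print(ctrl.finish_job())
E
```

```text
[-9.43101286 -3.41914734 22.87257699] [0.57199726 0.01698013 0.22269091] 121.79404735565186
the job is handed in; nothing more can be done
None
```

I handed the job in at 37.8 s (limit 72 s): the third carton is crosswise, three boards stand in the gap, and the wedge bites between the last board and the divider, still gripped and pressed down with about 23 N; no judging result came back.

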